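# Restock the roll-through tin rack, oldest stock first

### The job

Put the tin delivery away: load every small tin from the cardboard tray into the upper track of the wire rack so that they roll round to the lower one, the two slim tins first because they expire soonest and must come out before the stout ones. When all are in, take the tin that waits at the front stop out and lay it in the bowl for tonight's cooking, letting the rest roll down. The three large tins do not fit: slide them along the worktop, without lifting them or knocking them over, into one straight row against the rack's right-hand side (as the robot sees it), shoulder to shoulder, and leave the honey jar and the kitchen timer alone.

Things in the scene. Friction and masses are not known exactly. Their poses are not given: they have to be found in the camera images.
- rack: fixed two-tier chrome-wire tin dispenser, 311 mm long, 77 wide, 161 high; origin: underside, centre of its front end; x runs back along it, y to its left. Each track is two 6 mm rods 44 mm apart; tins lie across them, axis along y, and roll by themselves. Side wires leave 65 mm for the tins, with none at the loading and take-out bays, so fingers can reach a tin's ends there. It holds all small tins
- rack_load (a point): loading bay: point between the tops of the upper rails, 135 mm behind the rack's front end and 124 mm up; axes as the rack's. Bay x 105 to 155, open to the sides and above; rails fall 6.5 degrees to the back. A tin let go just above here, axis along y, rolls back to x = 236, drops through to the lower track and rolls to the front stop or the tin before it
- rack_stop (a point): take-out bay: point between the tops of the lower rails, 30 mm behind the rack's front end and 18 mm up, under the axis of a slim tin at rest there (axis 39 mm up); axes as the rack's. Stop rods at x = 6, up to z = 39; bay open to the sides and above for x under 47, the upper track begins at x = 97; rails rise 6.5 degrees to the back
- rack_side (a point): middle of the rack's right-hand side, at its outer face (y = -38.5, x = 160 of the rack), 30 mm up; axes as the rack's: the large tins' row runs along x here, touching this face, so their centres lie 38 mm to its -y side
- pulp_tray: moulded cardboard tray, fixed, 90 x 324, 18 high; origin at the centre of its underside; five V cradles 46 wide at y = -124, -62, 0, 62, 124 mm, each for one small tin lying along the tray's x; some may be empty; its base is 4 mm thick, its long rims 8 mm high
- slim_1_mid (a point): centre of a slim small tin, 42 mm across and 60 long, 0.1 kg, lying on its side; its axis is its x (it rolls about it); taken by its two flat ends from above; starts on the tray, a slim tin's centre 27 mm above the worktop
- slim_2_mid (a point): centre of a slim small tin, 42 mm across and 60 long, 0.1 kg, lying on its side; its axis is its x (it rolls about it); taken by its two flat ends from above; starts on the tray, a slim tin's centre 27 mm above the worktop
- stout_1_mid (a point): centre of a stout small tin, 52 mm across and 60 long, 0.15 kg, lying on its side; its axis is its x; taken by its two flat ends; starts on the tray, its centre 33 mm above the worktop; may be absent
- stout_2_mid (a point): centre of a stout small tin, 52 mm across and 60 long, 0.15 kg, lying on its side; its axis is its x; taken by its two flat ends; starts on the tray, its centre 33 mm above the worktop; may be absent
- stout_3_mid (a point): centre of a stout small tin, 52 mm across and 60 long, 0.15 kg, lying on its side; its axis is its x; taken by its two flat ends; starts on the tray, its centre 33 mm above the worktop; may be absent
- large_1_mid (a point): centre of a large tin standing upright, 75 mm across and 58 high, 0.26 kg, centre 29 mm above its underside; too wide to grip, slides when pushed low down; one may be knocked aside during the job
- large_2_mid (a point): centre of a large tin standing upright, 75 mm across and 58 high, 0.26 kg, centre 29 mm above its underside; too wide to grip, slides when pushed low down; one may be knocked aside during the job
- large_3_mid (a point): centre of a large tin standing upright, 75 mm across and 58 high, 0.26 kg, centre 29 mm above its underside; too wide to grip, slides when pushed low down; one may be knocked aside during the job
- bowl: white bowl, 160 mm across the rim, 48 high, loose, 0.45 kg; origin at the centre of its underside; inner floor about 6 mm up
- honey_jar_foot (a point): bystander: honey jar, 58 across, 99 high; foot centre
- kitchen_timer_foot (a point): bystander: round kitchen timer, 67 across, 56 high; foot centre

How it is judged (in metres and radians):
On the way, in this order (a step that is already met when the one before it is completed fails the run):
1. both slim tins have rolled to the front of the rack's lower track (x of slim_1_mid in the frame of rack between 0.015 and 0.295 m and y of slim_1_mid in the frame of rack between -0.012 and 0.012 m and z of slim_1_mid in the frame of rack between 0.02 and 0.105 m and x of each of slim_1_mid, slim_2_mid in the frame of rack below 0.09 m and x of slim_2_mid in the frame of rack between 0.015 and 0.295 m and y of slim_2_mid in the frame of rack between -0.012 and 0.012 m and z of slim_2_mid in the frame of rack between 0.02 and 0.105 m), for 0.2 s.
2. all the stout tins lie behind them in the lower track (all of step 1 and x of stout_1_mid in the frame of rack between 0.015 and 0.295 m and y of stout_1_mid in the frame of rack between -0.012 and 0.012 m and z of stout_1_mid in the frame of rack between 0.02 and 0.105 m and x of each of stout_1_mid, stout_2_mid, stout_3_mid in the frame of rack above 0.088 m and x of stout_2_mid in the frame of rack between 0.015 and 0.295 m and y of stout_2_mid in the frame of rack between -0.012 and 0.012 m and z of stout_2_mid in the frame of rack between 0.02 and 0.105 m and x of stout_3_mid in the frame of rack between 0.015 and 0.295 m and y of stout_3_mid in the frame of rack between -0.012 and 0.012 m and z of stout_3_mid in the frame of rack between 0.02 and 0.105 m), for 0.3 s.
3. one slim tin has been taken from the front and lies in the bowl (((horizontal distance between slim_1_mid and bowl below 0.05 m and height (world z) of slim_1_mid between 0.01 and 0.06 m) or (horizontal distance between slim_2_mid and bowl below 0.05 m and height (world z) of slim_2_mid between 0.01 and 0.06 m))), for 0.2 s.
At the end, for the whole second after the job is handed in: One slim tin in the bowl (within 50 mm of its axis), the other at the lower track's front stop (within 45 mm of the front end), all stout tins behind it; large tins upright along the rack's right side, under 10 mm from it and under 11 mm apart, centres between its ends; all at rest ((((horizontal distance between slim_1_mid and bowl below 0.05 m and height (world z) of slim_1_mid between 0.01 and 0.06 m) and (x of slim_2_mid in the frame of rack between 0.015 and 0.295 m and y of slim_2_mid in the frame of rack between -0.012 and 0.012 m and z of slim_2_mid in the frame of rack between 0.02 and 0.105 m) and x of slim_2_mid in the frame of rack below 0.045 m) or ((horizontal distance between slim_2_mid and bowl below 0.05 m and height (world z) of slim_2_mid between 0.01 and 0.06 m) and (x of slim_1_mid in the frame of rack between 0.015 and 0.295 m and y of slim_1_mid in the frame of rack between -0.012 and 0.012 m and z of slim_1_mid in the frame of rack between 0.02 and 0.105 m) and x of slim_1_mid in the frame of rack below 0.045 m)) and x of stout_1_mid in the frame of rack between 0.015 and 0.295 m and y of stout_1_mid in the frame of rack between -0.012 and 0.012 m and z of stout_1_mid in the frame of rack between 0.02 and 0.105 m and x of each of stout_1_mid, stout_2_mid, stout_3_mid in the frame of rack above 0.05 m and linear speed of each of stout_1, stout_2, stout_3, slim_1, slim_2, large_1, large_2, large_3 below 0.02 m/s and x of stout_2_mid in the frame of rack between 0.015 and 0.295 m and y of stout_2_mid in the frame of rack between -0.012 and 0.012 m and z of stout_2_mid in the frame of rack between 0.02 and 0.105 m and x of stout_3_mid in the frame of rack between 0.015 and 0.295 m and y of stout_3_mid in the frame of rack between -0.012 and 0.012 m and z of stout_3_mid in the frame of rack between 0.02 and 0.105 m and y of large_1_mid in the frame of rack between -0.086 and -0.066 m and x of large_1_mid in the frame of rack between 0 and 0.312 m and angle between each of large_1_mid, large_2_mid, large_3_mid's own z axis and vertical below 0.15 rad and height (world z) of each of large_1_mid, large_2_mid, large_3_mid below 0.04 m and y of large_2_mid in the frame of rack between -0.086 and -0.066 m and x of large_2_mid in the frame of rack between 0 and 0.312 m and y of large_3_mid in the frame of rack between -0.086 and -0.066 m and x of large_3_mid in the frame of rack between 0 and 0.312 m and ((distance between large_1_mid and large_2_mid below 0.086 m and distance between large_1_mid and large_3_mid below 0.086 m) or (distance between large_2_mid and large_1_mid below 0.086 m and distance between large_2_mid and large_3_mid below 0.086 m) or (distance between large_3_mid and large_1_mid below 0.086 m and distance between large_3_mid and large_2_mid below 0.086 m))); the robot touches nothing.
It fails at once if the honey jar is knocked or moved (over 20 mm) (distance of honey_jar_foot from where it was at the start of the episode above 0.02 m).
It fails at once if the kitchen timer is knocked or moved (over 20 mm) (distance of kitchen_timer_foot from where it was at the start of the episode above 0.02 m).
It fails at once if a large tin is lifted or knocked over ((height (world z) of large_1_mid above 0.055 m or angle between large_1_mid's own z axis and vertical above 0.8 rad) or (height (world z) of large_2_mid above 0.055 m or angle between large_2_mid's own z axis and vertical above 0.8 rad) or (height (world z) of large_3_mid above 0.055 m or angle between large_3_mid's own z axis and vertical above 0.8 rad)).
Of stout_1, stout_2, stout_3 only 1 to 3 are there at a start; the rules pass over those that are not, and their reading is None.
At some moment in a run one of large_1, large_2, large_3 may be knocked a few centimetres aside while the robot is not near it.
It also fails if it takes over 210 s, if anything falls off the work surface, if the arm or the gripper's body presses on something with over 40 N, if the wrist force passes 120 N, or if a joint passes its speed limit or range.

### The arm

A 6-joint arm with a two-finger parallel gripper is mounted at the origin on a cart in front of the work surface, level with it; the furniture and walls round the work are solid. World frame = base frame: x ahead of the robot, y to its left, z up, the work surface at z = 0. Lengths are in mm, angles in degrees, forces in N, time in s.
With the tool pointing down it reaches from about 300 to 750 mm from the base axis. Payload 8.5 kg.
Tool frame: the origin (TCP) lies at the very end of the fingers, on their centre line; the grasp point (between the pads) lies 19 mm behind it (env.tcp_to_grasp is the distance from the TCP to the grasp point, in mm); z points along the fingers, y is the line along which they close (so a half turn about z gives the same grasp; the last joint's range is limited). The gripper opens to 88 mm and grips with 3 to 60 N. Pads are 18 mm wide; open, the fingers measure 123 mm over their backs; the gripper's body (75 mm by 187 mm) begins 45 mm behind the grasp point.
Start: joints at [55.732, 21.807, 74.336, -0, 83.858, -12.336], TCP at [205.426, 510.177, 212.348] pointing down, gripper open.
Joint ranges: [-178.18, 178.18], [-50.72, 133.34], [12.68, 142.11], [-81.47, 261.47], [9.98, 163.14], [-165.26, 165.26]. Speed limits (degrees/s): [136.94, 136.94, 180, 180, 180, 180].

### API

Orientations are given as [roll, pitch, yaw] about the fixed x, y, z axes, in that order (R = Rz(yaw) Ry(pitch) Rx(roll)).
In Python, from rig import env, kinematics, camera, camera_info, readout gives the robot as it stands. Calls block until the motion is done:
- env.reach(position, orientation): joint-space move of the TCP to a pose.
- env.servo_line(position, rotation=None, vel=150): straight line of the TCP; rotation=None keeps the orientation; vel is the mean speed in mm/s.
- env.movej(angles): joint-space move.
- env.set_gripper(opening, squeeze=None): opening from 0.0 (shut) to 1.0 (fully open); squeeze is the grip in N (None keeps the last); returns when the fingers have stopped.
- env.sleep(seconds).
- kinematics.inverse_kinematics(position, orientation): joint angles nearest the present ones, or None.
- camera(name): name is "side" or "top"; returns the picture (384x512x3 uint8, blue, green, red); there is no depth.
- camera_info(name): a dict with "fx", "fy", "cx", "cy" (pixels), "k1" (the pictures are not rectified: a ray, as slopes to the right and down, at radius r is drawn at 1 + k1 r^2 times it, then the intrinsics apply), "origin" and "rotation" of the camera in the world. Camera axes: x right, y up, looking along -z (the intrinsics and any distortion apply to the point x, -y, -z); pixel columns grow to the right and rows downward; lengths in mm; the calibration is good to about 2 mm. A picture is of the moment at which its call begins. camera_info takes no time and is no camera call.
A pose or a line that the arm cannot do raises env.MotionError and nothing moves.
- env.job_done(): hands the job in; it is judged then, once.
Readings, each from a call of its own:
- readout.get_time_s(): time.
- readout.get_joints(): joint angles.
- readout.get_dq(): joint speeds.
- readout.get_joint_torque(): joint torques, N m.
- readout.get_position(): TCP position.
- readout.get_orientation(): TCP orientation.
- readout.get_wrist_force(): force on the tool from outside, world axes, zero at the start.
- readout.get_ft_torque(): the same for the moment, N m.
- readout.get_grip_width(): opening from 0.0 (shut) to 1.0 (fully open).
- readout.get_gripper_force(): force on a finger pad.
Only numpy, scipy, OpenCV 4.12 (cv2) and the standard library are available. Lean on these libraries where they do the work, as an engineer would, in place of code of your own. Each camera call takes 0.05 s, during which the arm holds its last target. There are 200 camera calls.

## Working session

There is one attempt and no reset: what is moved stays moved. The work goes in short steps, each a Python script; the robot and the scene stay as the last script left them, time stands still between calls to the robot, and variables do not carry over. Pictures are saved under pics/ and viewed, at most 14 in all, crops included, and the job is handed in when it is done.

```bash
ls; mkdir -p pics
python3 - <<'E'
from rig import env,camera,camera_info,readout
import cv2
for n in("top","side"):
    cv2.imwrite(f"pics/{n}0.png",camera(n)); print(camera_info(n))
print(readout.get_time_s(),readout.get_orientation())
E
```

```text
pics
{'fx': 387.881738167048, 'fy': 387.881738167048, 'cx': 256.0941344168411, 'cy': 199.18805700922297, 'k1': 0.046537992320481086, 'origin': array([ 517.55846927,  -85.93455221, 1076.92304152]), 'rotation': array([  5.15741881,  -0.76274378, -89.61101906])}
{'fx': 445.7575964247103, 'fy': 445.7575964247103, 'cx': 256.60090616172613, 'cy': 190.60944575789281, 'k1': -0.011460120842724854, 'origin': array([502.86332647, 831.8848614 , 887.64049891]), 'rotation': array([  49.03783168,   -0.49106277, -174.04711465])}
0.1 [-1.79929173e+02 -1.35931784e-02  1.58065859e+02]
```

View pics/top0.png

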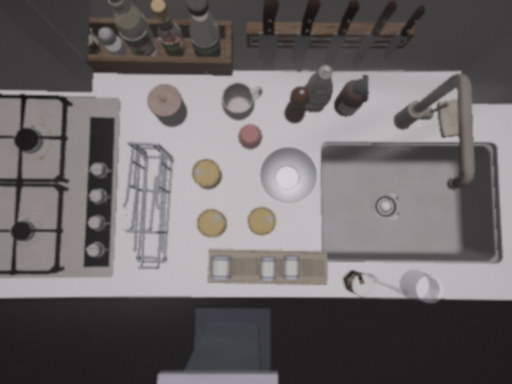

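View pics/side0.png

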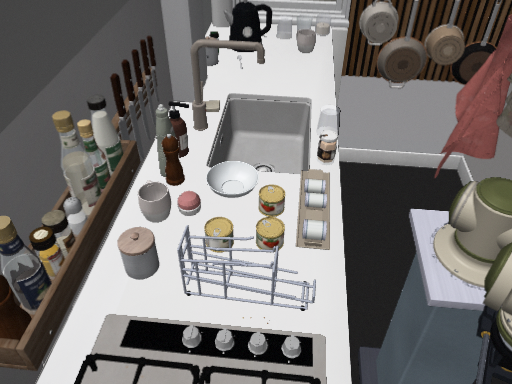

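```bash
cat > h.py <<'E'
import numpy as np,cv2
from scipy.spatial.transform import Rotation as R
from rig import env,kinematics,camera,camera_info,readout
def rays(n,uv):
    c=camera_info(n); uv=np.atleast_2d(np.float64(uv))
    d=(uv-[c['cx'],c['cy']])/[c['fx'],c['fy']]; s=d.copy()
    for _ in range(20): s=d/(1+c['k1']*(s**2).sum(1,keepdims=True))
    v=np.c_[s[:,0],-s[:,1],-np.ones(len(s))]
    return np.array(c['origin']),v@R.from_euler('xyz',c['rotation'],degrees=True).as_matrix().T
def onz(n,uv,z):
    o,v=rays(n,uv); return o+v*((z-o[2])/v[:,2])[:,None]
def proj(n,P):
    c=camera_info(n); p=(np.atleast_2d(np.float64(P))-c['origin'])@R.from_euler('xyz',c['rotation'],degrees=True).as_matrix()
    s=np.c_[p[:,0],-p[:,1]]/-p[:,2:]; s=s*(1+c['k1']*(s**2).sum(1,keepdims=True))
    return s*[c['fx'],c['fy']]+[c['cx'],c['cy']]
def two(a,b):
    o1,v1=rays('top',a);o2,v2=rays('side',b);v1=v1[0];v2=v2[0]
    t=np.linalg.lstsq(np.c_[v1,-v2],o2-o1,rcond=None)[0]; p,q=o1+t[0]*v1,o2+t[1]*v2
    return (p+q)/2,np.linalg.norm(p-q)
def shot(n,name): im=camera(n); cv2.imwrite(f'pics/{name}.png',im); return im
E
python3 - <<'E'
import cv2
t=cv2.imread('pics/top0.png');s=cv2.imread('pics/side0.png')
cv2.imwrite('pics/c1.png',cv2.resize(t[125:300,115:335],(792,630))[:600])
cv2.imwrite('pics/c2.png',cv2.resize(s[150:310,170:350],(675,600),interpolation=cv2.INTER_CUBIC))
E
```

```text
(no output)
```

View pics/c1.png

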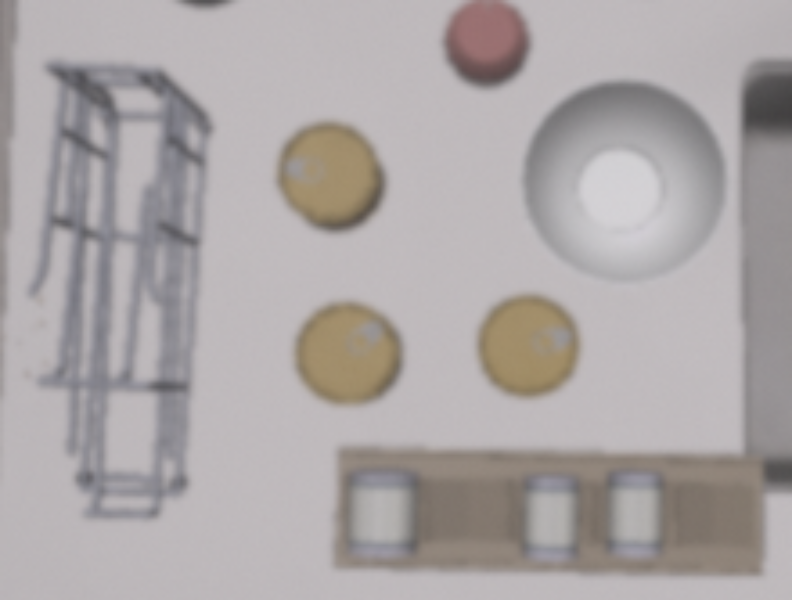

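View pics/c2.png

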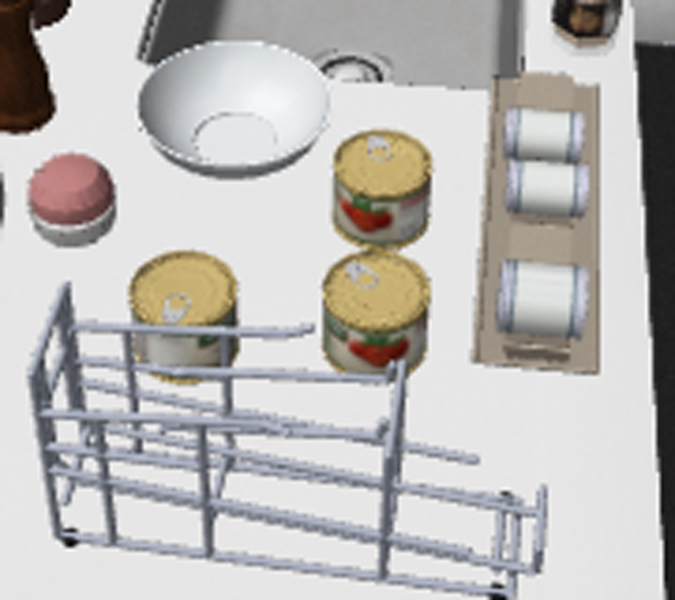

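Run:
```python
from h import *
np.set_printoptions(precision=1,suppress=True)
T=lambda x,y:(115+x/3.6,125+y/3.6); S=lambda x,y:(170+x/3.75,150+y/3.75)
def z(nm,p,h): print(nm,onz('top',[T(*p)],h)[0])
z('stout',(382,514),33);z('slA',(551,517),27);z('slB',(635,514),27)
for p in((331,174),(347,352),(528,345)): z('large',p,58)
z('bowl rim',(624,181),48); z('bowl floor',(620,189),6)
z('timer',(487,40),40)
for p in((340,450),(763,460),(335,567),(762,573)): z('tray',p,10)
print('jar',onz('side',[S(583,37)],0), onz('top',[(355,281)],0))
for p in((85,478),(180,483),(110,115),(208,125)): z('base',p,3)
for p in((90,513),(155,513)): z('stop39',p,39)
print('side feet',onz('side',[S(68,540),S(500,595)],0))
print(two(T(90,513),S(545,488)),two(T(50,68),S(38,378)),two(T(158,72),S(66,286)))
print('side large',onz('side',[S(184,284),S(377,290),S(383,163)],58))
print('side small',onz('side',[S(542,300)],33),onz('side',[S(547,190),S(545,137)],27))
```

```text
stout [428.5  -7.6  33. ]
slA [ 426.4 -132.5   27. ]
slB [ 429.  -194.9   27. ]
large [677.3  31.7  58. ]
large [546.7  17.7  58. ]
large [ 552.7 -113.9   58. ]
bowl rim [ 675.6 -185.    48. ]
bowl floor [ 675.7 -185.9    6. ]
timer [783.4 -82.1  40. ]
tray [474.1  26.5  10. ]
tray [ 468.7 -293.8   10. ]
tray [387.3  28.6  10. ]
tray [ 384.7 -292.    10. ]
jar [[ 391.1 -366.1    0. ]] [[ 392.7 -371.3    0. ]]
base [452.2 218.7   3. ]
base [448.6 147.4   3. ]
base [730.3 209.1   3. ]
base [723.3 133.7   3. ]
stop39 [429.2 203.9  39. ]
stop39 [429.2 157.   39. ]
side feet [[725.1 208.4   0. ]
 [449.5 219.4   0. ]]
(array([430.7, 193.5,  76.3]), np.float64(3.3164069848524527)) (array([729.9, 207.7, 154.3]), np.float64(3.0030668872077)) (array([728.3, 135.9, 157.3]), np.float64(1.3267018780640674))
side large [[ 677.4   30.3   58. ]
 [ 543.9   21.    58. ]
 [ 550.1 -112.1   58. ]]
side small [[428.   -6.6  33. ]] [[ 424.4 -130.4   27. ]
 [ 426.2 -193.3   27. ]]
```

```bash
cat > ov.py <<'E'
from h import *
def overlay(o,yaw,name,tf='pics/top0.png',sf='pics/side0.png'):
    c,s=np.cos(np.radians(yaw)),np.sin(np.radians(yaw)); t=np.tan(np.radians(6.5))
    W=lambda p:np.array([o[0]+c*p[0]-s*p[1],o[1]+s*p[0]+c*p[1],p[2]])
    L=[]
    for y in(-22,22):
        L+=[((6,y,15-24*t),(300,y,15+270*t)),((97,y,121+38*t),(210,y,121-75*t)),((6,y,10),(6,y,39))]
    for y in(-35.5,35.5): L+=[((31,y,3),(308,y,3)),((308,y,3),(308,y,158))]
    L+=[((308,-35.5,158),(308,35.5,158)),((31,-35.5,3),(31,35.5,3))]
    out=[]
    for n,f,(x0,y0,x1,y1) in(('top',tf,(118,135,188,275)),('side',sf,(172,220,322,310))):
        k=4.2 if n=='top' else 4.6
        im=cv2.resize(cv2.imread(f)[y0:y1,x0:x1],None,fx=k,fy=k,interpolation=cv2.INTER_CUBIC)
        for a,b in L:
            a,b=[tuple(np.int32(((proj(n,W(p))[0]-[x0,y0])+.5)*k)) for p in(a,b)]
            cv2.line(im,tuple(map(int,a)),tuple(map(int,b)),(0,0,255),1,cv2.LINE_AA)
        out.append(im)
    h=max(i.shape[0] for i in out)
    im=np.hstack([cv2.copyMakeBorder(i,0,h-i.shape[0],0,0,cv2.BORDER_CONSTANT) for i in out])
    cv2.imwrite(name,im[:600,:1000] if im.shape[1]<=800 else cv2.resize(im,None,fx=800/im.shape[1],fy=800/im.shape[1],interpolation=cv2.INTER_AREA))
if __name__=='__main__': overlay((419.3,184.4),-2.4,'pics/ov1.png')
E
python3 ov.py
```

```text
(no output)
```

View pics/ov1.png

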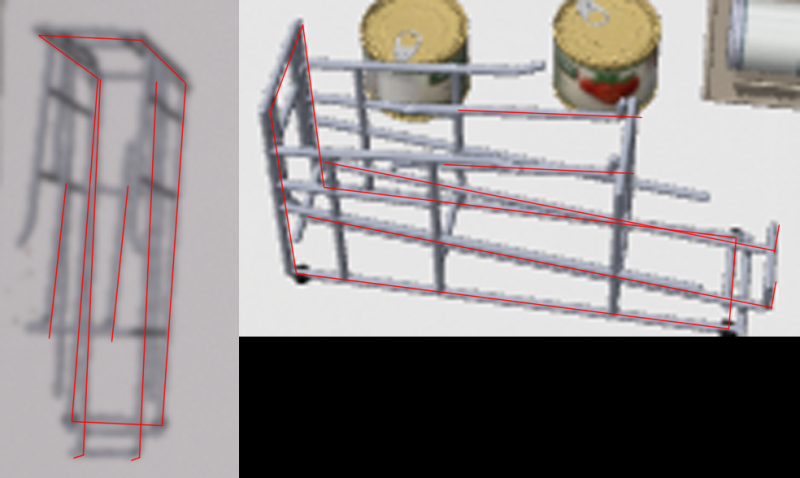

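Run:
```python
from h import *
o=(421.3,183.5);yaw=-2.5
c,s=np.cos(np.radians(yaw)),np.sin(np.radians(yaw));t=np.tan(np.radians(6.5))
W=lambda p:np.array([o[0]+c*p[0]-s*p[1],o[1]+s*p[0]+c*p[1],p[2]])
im=cv2.imread('pics/top0.png'); x0,y0=118,170;k=6
a=cv2.resize(im[y0:y0+100,x0:x0+64],None,fx=k,fy=k,interpolation=cv2.INTER_CUBIC);b=a.copy()
def ln(p,q,col):
    p,q=[tuple(map(int,((proj('top',W(v))[0]-[x0,y0])+.5)*k)) for v in(p,q)]; cv2.line(b,p,q,col,1,cv2.LINE_AA)
for y in(-22,22):
    ln((6,y,15-24*t),(300,y,15+270*t),(0,0,255)); ln((97,y,121+38*t),(210,y,121-75*t),(0,150,0)); ln((6,y,10),(6,y,39),(255,0,0))
for y in(-35.5,35.5): ln((31,y,3),(300,y,3),(255,0,255)); ln((97,y,3),(97,y,125),(255,0,255))
cv2.imwrite('pics/z1.png',np.hstack([a,b]))
```

```text
(no output)
```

View pics/z1.png

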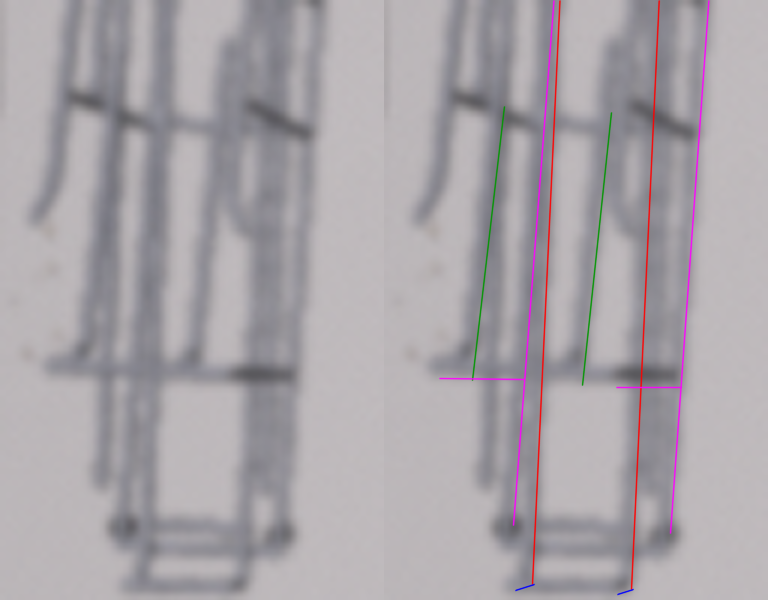

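```bash
cat >> h.py <<'E'
RO=np.array([421.5,185.3]);RY=-2.4
def W(x,y=0,ro=None):
    a=np.radians(RY);o=RO if ro is None else ro
    return o+[np.cos(a)*x-np.sin(a)*y,np.sin(a)*x+np.cos(a)*y]
dn=lambda psi:[180,0,psi]
def pick(xy,z,psi,up=220):
    env.set_gripper(1.0); env.reach([*xy,up],dn(psi)); env.servo_line([*xy,z+40]); env.servo_line([*xy,z],vel=60)
    env.set_gripper(0.0,squeeze=20); print('grip',readout.get_grip_width(),readout.get_gripper_force())
    env.servo_line([*xy,up])
E
python3 - <<'E'
from h import *
pick((426.5,-131.7),15,89.2)
p=W(135); env.reach([*p,230],dn(180+RY)); env.servo_line([*p,150],vel=100)
t=shot('top','top1');s=shot('side','side1')
print(readout.get_time_s(),readout.get_grip_width(),readout.get_position(),readout.get_joints())
a=cv2.resize(t[150:280,105:205],(400,520));b=cv2.resize(s[190:320,222:322],(400,520),interpolation=cv2.INTER_CUBIC)
cv2.imwrite('pics/v1.png',np.hstack([a,b]))
E
```

```text
grip 0.676899323619043 20.000241994857788
9.1833 0.6759468161022855 [556.70883742 179.64718611 150.74500826] [ 6.29719616e+00  2.80616261e+01  7.45019963e+01  5.76197147e-05
  7.73542562e+01 -8.12982618e+01]
```

View pics/v1.png

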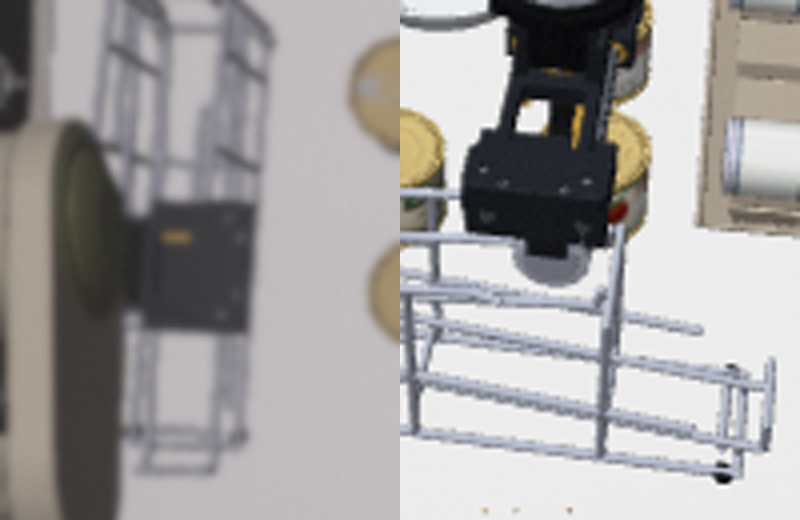

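Run:
```python
from h import *
np.set_printoptions(precision=1,suppress=True)
f=lambda P:(proj('side',P)-[222,190])*4+[400,0]
print('tin end bottom/center',f([[*W(135,30),141.7],[*W(135,30),162.7]]))
t=np.tan(np.radians(6.5))
for y in(-22,22): print(y,f([[*W(x,y),124-(x-135)*t] for x in(97,135,170)]))
print('stop',f([[*W(6,y),z] for y in(22,-22) for z in(10,39)]))
print('end post',f([[*W(97,35.5),3],[*W(100,35.5),3]]))
c=camera_info('top');g=lambda P:(proj('top',P)-[105,150])*4
# body corner right/bottom
P=readout.get_position();print('body tops',g([[P[0]+dx,P[1]-93.5,P[2]+64+h] for dx in(-37.5,37.5) for h in(0,30,60)]))
```

```text
tin end bottom/center [[545.2 287.9]
 [545.6 262.3]]
-22 [[624.8 240.5]
 [557.9 237.9]
 [497.1 235.5]]
22 [[616.  300.9]
 [546.9 297.7]
 [484.1 294.9]]
stop [[763.4 450.1]
 [768.1 420.3]
 [767.2 389.1]
 [771.8 359.1]]
end post [[605.5 456.6]
 [600.4 456. ]]
body tops [[271.1 332. ]
 [259.8 331.8]
 [247.6 331.7]
 [274.8 196.4]
 [263.7 191.3]
 [251.7 185.9]]
```

```bash
cat >> h.py <<'E'
def drop(z,dy=0):
    p=W(135,dy); env.reach([*p,230],dn(180+RY)); env.servo_line([*p,z+14],vel=100); f0=readout.get_wrist_force()
    env.servo_line([*p,z],vel=40); print('df',np.round(readout.get_wrist_force()-f0,1))
    env.set_gripper(0.82); env.sleep(.5); env.servo_line([*p,230])
E
python3 - <<'E'
from h import *
drop(135); env.sleep(.5); env.reach([426.5,-194,220],dn(89.2))
t=shot('top','top2');s=shot('side','side2'); print(readout.get_time_s())
a=cv2.resize(t[150:280,105:205],(400,520));b=cv2.resize(s[210:310,222:322],(400,520),interpolation=cv2.INTER_CUBIC)
cv2.imwrite('pics/v2.png',np.hstack([a,b]))
E
```

```text
df [-0.   0.1  0.8]
14.8
```

View pics/v2.png

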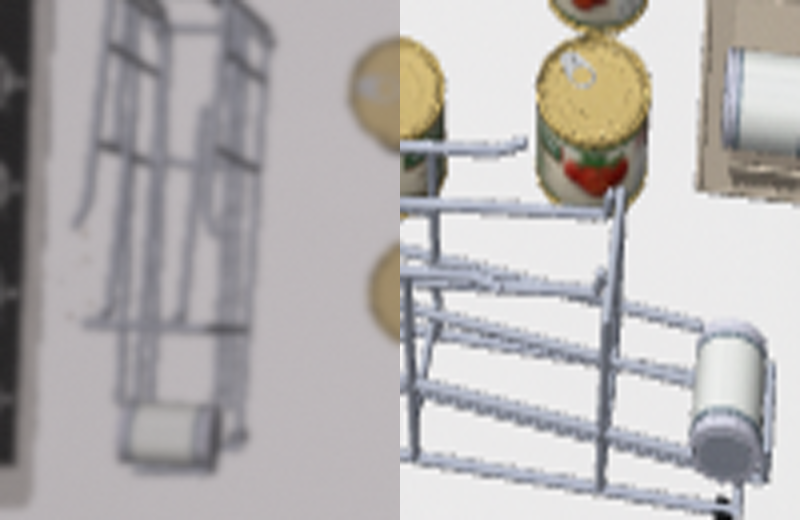

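Run:
```python
from h import *
print('tin at stop',onz('top',[(105+168/4,150+435/4)],40),W(30), onz('side',[(222+330/4,210+400/5.2)],40))
pick((427,-194),15,89.2); drop(135); env.sleep(.5); env.reach([428.3,-7,220],dn(89.2))
t=shot('top','top3');s=shot('side','side3'); print(readout.get_time_s())
a=cv2.resize(t[110:300,105:295],(400,400));b=cv2.resize(s[190:310,202:322],(400,400),interpolation=cv2.INTER_CUBIC)
cv2.imwrite('pics/v3.png',np.hstack([a,b]))
```

```text
tin at stop [[451.93528026 186.29627254  40.        ]] [451.4736849  184.04373039] [[450.72557911 187.27849414  40.        ]]
grip 0.6757247135293282 20.00019282102585
df [ 0.3  0.1 -0.1]
25.8667
```

View pics/v3.png

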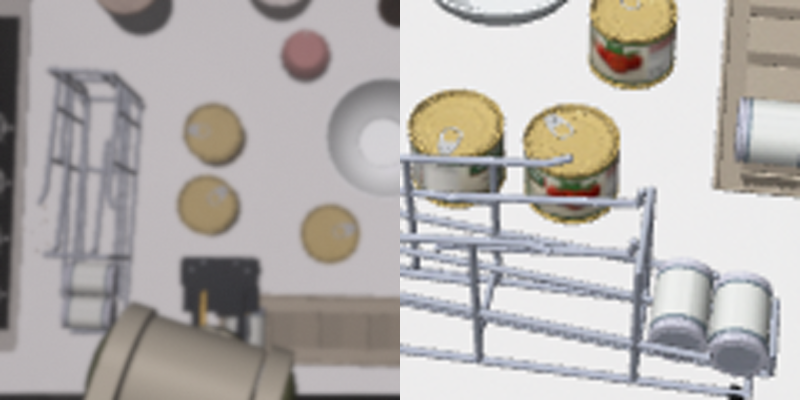

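```bash
cat > big.py <<'E'
from h import *
def tins(t):
    h=cv2.cvtColor(t,cv2.COLOR_BGR2HSV); m=cv2.inRange(h,(15,60,70),(32,255,255)); m[:130]=0; m[:,:165]=0;m[:,300:]=0
    m=cv2.morphologyEx(m,cv2.MORPH_OPEN,np.ones((3,3),np.uint8))
    cs=[c for c in cv2.findContours(m,cv2.RETR_EXTERNAL,cv2.CHAIN_APPROX_NONE)[0] if cv2.contourArea(c)>150]
    return [(np.round(onz('top',[cv2.minEnclosingCircle(c)[0]],58)[0][:2],1),cv2.minEnclosingCircle(c)[1]) for c in cs]
E
python3 - <<'E'
from h import *; import big
pick((428.3,-7),19,89.2); drop(138.5,1); env.sleep(.7); env.reach([480,-100,300],dn(89.2))
t=shot('top','top4');s=shot('side','side4'); print(readout.get_time_s())
print(big.tins(cv2.imread('pics/top0.png')),big.tins(t))
a=cv2.resize(t[110:300,105:295],(400,400));b=cv2.resize(s[190:310,202:322],(400,400),interpolation=cv2.INTER_CUBIC)
cv2.imwrite('pics/v4.png',np.hstack([a,b]))
E
```

```text
grip 0.6795399272572004 20.000322461128235
df [-0.  -0.6 -0.1]
36.7
[(array([546.3,  18. ]), 13.700762748718262), (array([ 552.7, -113.2]), 13.316193580627441), (array([677.6,  33.9]), 13.688224792480469)] [(array([587.8,  39.1]), 13.829546928405762), (array([677.4,  33.5]), 13.833968162536621)]
```

View pics/v4.png

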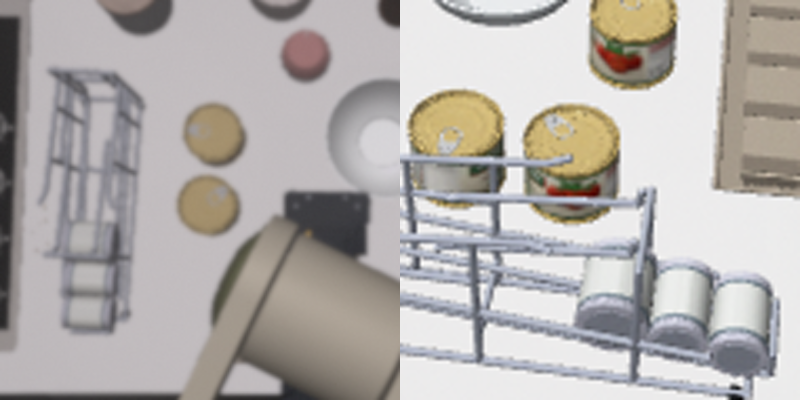

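Run:
```python
from h import *; import big
pick((451.2,186.2),27,180+RY,up=230)
b=(675.7,-185.5)
env.reach([*b,230],dn(180+RY)); env.servo_line([*b,60],vel=120); env.servo_line([*b,32],vel=50); print(readout.get_wrist_force())
env.set_gripper(.8); env.sleep(.4); env.servo_line([*b,200]); env.reach([450,-180,260],dn(89.2))
t=shot('top','top5');s=shot('side','side5'); print(readout.get_time_s(),big.tins(t))
a=cv2.resize(t[110:300,105:345],(480,380));b=cv2.resize(s[150:310,192:322],(320,394),interpolation=cv2.INTER_CUBIC)[:380]
cv2.imwrite('pics/v5.png',np.hstack([a,b]))
```

```text
grip 0.6708244628275966 20.00022679567337
[ 0.30020754 -0.15641949 -0.47450595]
49.5917 [(array([ 552.7, -113.2]), 13.320096015930176), (array([587.8,  39.4]), 13.749138832092285), (array([678.4,  32.6]), 13.804940223693848)]
```

View pics/v5.png

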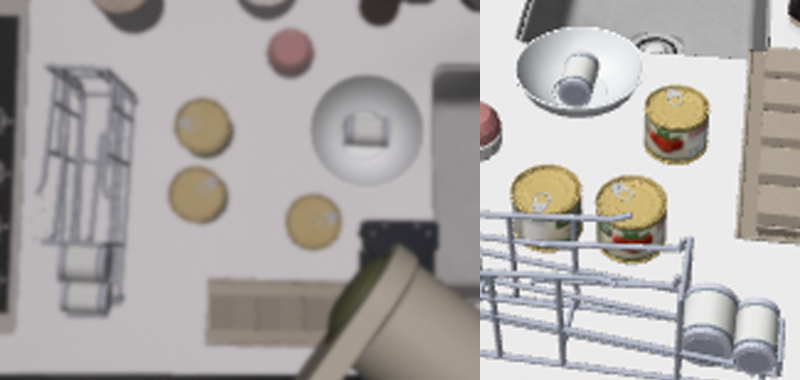

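```bash
cat >> h.py <<'E'
def push(c,t,gap=50,clear=14,vel=50):
    c,t=np.float64(c),np.float64(t); d=t-c; psi=np.degrees(np.arctan2(d[1],d[0])); d/=np.hypot(*d)
    off=np.sqrt(37.5**2-gap**2/4)+9; s=c-d*(off+clear); e=t-d*off
    env.set_gripper(gap/88); env.reach([*s,150],dn(psi)); env.servo_line([*s,8],vel=120)
    env.servo_line([*e,8],vel=vel); print('push f',np.round(readout.get_wrist_force(),1))
    env.servo_line([*(e-d*20),8],vel=80); env.servo_line([*(e-d*20),160])
def look(name):
    import big
    env.reach([450,-180,260],dn(89.2)); r=big.tins(shot('top',name)); a=np.radians(RY)
    for p,_ in r:
        q=p-RO; print(name,p,'rack',np.round([np.cos(a)*q[0]+np.sin(a)*q[1],-np.sin(a)*q[0]+np.cos(a)*q[1]],1))
    print(readout.get_time_s()); return r
E
python3 - <<'E'
from h import *
push((677.3,32),W(239,-78.5)); look('p1')
push((586.5,40),W(160,-78.5)); look('p2')
E
```

```text
push f [-0.7  0.5  0.7]
p1 [ 553.1 -113.4] rack [ 144.  -292.9]
p1 [587.8  39.4] rack [ 172.3 -138.8]
p1 [655.   94.8] rack [237.1 -80.6]
57.2583
push f [-0.2 -0.4  0.2]
p2 [ 552.8 -113.1] rack [ 143.7 -292.6]
p2 [616.4  96. ] rack [198.5 -81.1]
64.125
```

Run:
```python
from h import *
push((551.5,-112.5),(554,-20),gap=40,clear=8)
r=look('p3'); c=[p for p,_ in r if p[1]<40][0]; push(c-[1,0],W(81,-78.5)); look('p4')
t=cv2.imread('pics/p4.png');s=shot('side','s4')
a=cv2.resize(t[140:270,115:245],(400,400),interpolation=cv2.INTER_CUBIC);b=cv2.resize(s[160:310,182:332],(400,400),interpolation=cv2.INTER_CUBIC)
cv2.imwrite('pics/v6.png',np.hstack([a,b]))
```

```text
push f [ 0.3 -0.8  1.1]
p3 [553.8 -21. ] rack [ 140.8 -200.6]
p3 [616.5  96. ] rack [198.6 -81.1]
70.975
push f [-3.4 -5.1  1.1]
p4 [498.5 100.9] rack [ 80.5 -81.1]
p4 [622.8  94.8] rack [204.9 -82. ]
79.2667
```

View pics/v6.png

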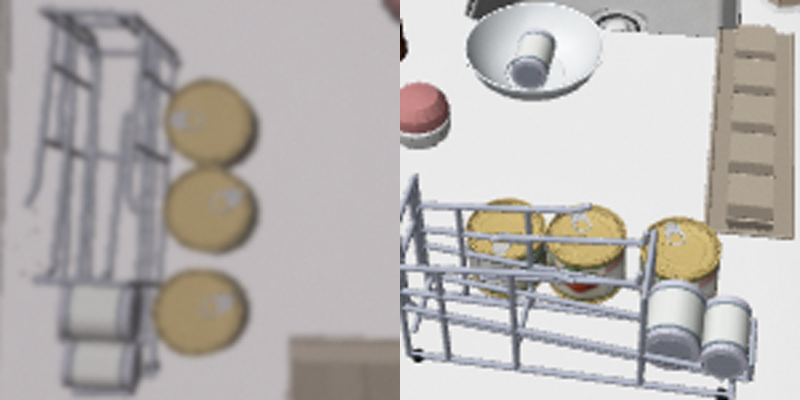

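Run:
```python
from h import *
env.set_gripper(0.0); psi=90+RY
s=W(14,-85); env.reach([*s,150],dn(psi)); env.servo_line([*s,8],vel=120)
for x in range(16,36):
    if x<24: env.servo_line([*W(x,-85),8],vel=30); continue
    env.servo_line([*W(x,-85),8],vel=30)
    f=np.hypot(*readout.get_wrist_force()[:2])
    if f>6: break
print(x,f); env.servo_line([*W(12,-85),8]); env.servo_line([*W(12,-85),160])
look('p5')
t=cv2.imread('pics/p5.png')
h=cv2.cvtColor(t,cv2.COLOR_BGR2HSV); m=cv2.inRange(h,(15,60,70),(32,255,255))[140:270,165:245]
# split merged lids by eroding
d=cv2.distanceTransform(m,cv2.DIST_L2,5); pk=((d>9.5)*255).astype(np.uint8)
n,_,_,cen=cv2.connectedComponentsWithStats(pk); print(n-1)
a=np.radians(-RY)
for p in onz('top',cen[1:]+[165,140],58)[:,:2]: q=p-RO; print(p,np.cos(a)*q[0]-np.sin(a)*q[1],np.sin(a)*q[0]+np.cos(a)*q[1])
```

```text
35 0.7915247015700708
p5 [506.4 100.8] rack [ 88.4 -80.9]
p5 [622.1  94.8] rack [204.2 -82. ]
90.2833
0
```

```bash
cat > split.py <<'E'
from h import *
def centres(f):
    m=cv2.inRange(cv2.cvtColor(cv2.imread(f),cv2.COLOR_BGR2HSV),(15,60,70),(32,255,255)); m[:140]=0;m[270:]=0;m[:,:165]=0;m[:,245:]=0
    m=cv2.morphologyEx(m,cv2.MORPH_CLOSE,np.ones((5,5),np.uint8))
    yx=np.argwhere(m>0).astype(np.float32); xy=yx[:,::-1].copy()
    _,_,c=cv2.kmeans(xy,3,None,(3,50,.01),10,cv2.KMEANS_PP_CENTERS)
    q=onz('top',c[np.argsort(-c[:,1])],58)[:,:2]-RO; a=np.radians(RY)
    return np.round(np.c_[np.cos(a)*q[:,0]+np.sin(a)*q[:,1],-np.sin(a)*q[:,0]+np.cos(a)*q[:,1]],1)
E
python3 - <<'E'
from split import *
print(centres('pics/p4.png'));C=centres('pics/p5.png');print(C)
env.set_gripper(50/88)
for x,y in C:   # guarded nudge towards the rack
    f0=None
    g=lambda yy,z:[*W(x,yy),z]
    env.reach(g(y-50,150),dn(90+RY)); env.servo_line(g(y-50,8),vel=120); env.servo_line(g(y-40,8),vel=40); f0=readout.get_wrist_force()
    for k in range(1,13):
        env.servo_line(g(y-40+k,8),vel=25); f=np.hypot(*(readout.get_wrist_force()-f0)[:2])
        if f>5: break
    print('stop',k,y+37-40+k,f); env.servo_line(g(y-55,8)); env.servo_line(g(y-55,160))
look('p6'); print(centres('pics/p6.png'))
t=cv2.imread('pics/p6.png');s=shot('side','s6')
a=cv2.resize(t[140:270,115:245],(400,400),interpolation=cv2.INTER_CUBIC);b=cv2.resize(s[160:310,182:332],(400,400),interpolation=cv2.INTER_CUBIC)
cv2.imwrite('pics/v7.png',np.hstack([a,b]))
E
```

```text
[[ 79.9 -79.8]
 [167.8 -83. ]
 [241.  -82. ]]
[[ 88.8 -80.2]
 [165.9 -83.1]
 [240.2 -82.1]]
stop 10 -73.2 5.995955745024234
stop 12 -74.1 4.714618105849753
stop 10 -75.1 6.702887394427196
p6 [507.7 105. ] rack [ 89.5 -76.6]
p6 [620.6  97.4] rack [202.6 -79.5]
111.8833
[[ 89.5 -76.4]
 [164.5 -77. ]
 [239.6 -78.9]]
```

View pics/v7.png

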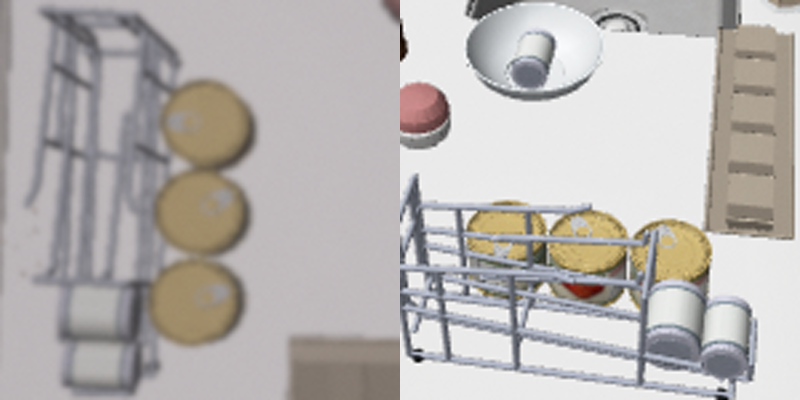

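```bash
python3 -c "
from rig import env
print(env.job_done())"
```

```text
the job is handed in; nothing more can be done
None
```

I handed the job in at about 112 s on the robot's clock, with no verdict returned. In the last pictures one slim tin is in the bowl, the other is at the front stop with the only stout tin behind it, and the three large tins stand in a touching row against the rack's right side; the honey jar and timer were left alone.

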